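# Clear the swing, unlatch the sample cage and hold its gate open

### The arm

A 7-joint arm with a two-finger parallel gripper is mounted at the origin on a cart in front of the work surface, level with it; the furniture and walls round the work are solid. World frame = base frame: x ahead of the robot, y to its left, z up, the work surface at z = 0. Lengths are in m, angles in rad, forces in N, time in s.
With the tool pointing down it reaches from about 0.425 to 1.025 m from the base axis. Payload 9.4 kg.
Tool frame: the origin (TCP) lies midway between the tips of the shut fingers; the grasp point (between the pads) lies 19 mm behind it (robot.hold_point_z is the distance from the TCP to the grasp point, in m); z points along the fingers, y is the direction in which the jaws open and shut (so a half turn about z gives the same grasp; the last joint's range is limited). The gripper opens to 93 mm and grips with 3 to 60 N. Pads are 15 mm wide; open, the fingers measure 128 mm over their backs; the gripper's body (75 mm by 188 mm) begins 65 mm behind the grasp point.
Start: joints at [1.067, 0.599, -0.003, 1.599, 0.002, 0.943, -0.08], TCP at [0.3, -0.66, 0.219] pointing down, gripper open.
Joint ranges: [-2.57, 2.57], [-0.35, 1.97], [-1.29, 1.29], [0.11, 2.56], [-1.05, 4.19], [0.11, 1.86], [-2.63, 2.63]. Speed limits (rad/s): [2.22, 2.22, 3.01, 3.01, 3.14, 3.14, 3.14].

### API

Orientations are given as a unit quaternion [w, x, y, z].
In Python, from plant import status, optics, ticket, nets, robot gives the robot as it stands. The module is installed in compiled form; this text tells all that it offers.
- The arm moves only by the tool arm_command, never from a script. Its arguments are lists of equal length, an entry for each row: "dp": the shift along the tool's x, y, z normalised to -1 to 1, where 1 is 0.1 m, a list of three; "angular": the turn, a rotation vector about the tool's x, y, z normalised to -1 to 1, where 1 is 180 degrees, a list of three. In form: {"dp": [[x, y, z], ...], "angular": [[ax, ay, az], ...]}. A call has 1 to 12 rows; each row is the pose to reach, as a shift and turn from the pose commanded when the call began, along the tool's axes at that moment, turning the shorter way round; what a row does not reach only later rows make up. A row lasts 1/8 s, in which the tool goes at most 62.5 mm and 10.7 degrees, less where a joint would pass 70% of its speed; a pose out of reach is approached as far as the arm can. A call with a number of a shift or a turn outside -1 to 1 is refused whole. A call with a gripper value outside its range is refused whole. "jaw" is the closure in counts, from 0 (fully open) to 255 (shut), set as the call begins (left out, the last holds). The fingers move at their own pace and stop on an object; the grip force is fixed at half the most. Time passes only in rows, so rows that repeat a pose let the fingers close. It gives the time, the measured TCP pose, the force and the opening at its end, in the units of the state.
- status.read_state(): the state, without advancing time (a new reading comes with each control period).
- optics.grab_frame(name): name is "scene" or "top" or "wrist"; returns a dict with "img" (384x512x3 uint8, red, green, blue), "depth" (384x512 float32, m along the optical axis (not along the pixel's ray), 0 where there is no reading), "fx", "fy", "cx", "cy" (pixels), "k1" (the pictures are not rectified: a ray, as slopes to the right and down, at radius r is drawn at 1 + k1 r^2 times it, then the intrinsics apply), "T" (4x4, takes a point from camera to world coordinates). Camera axes: x right, y down, z forward; pixel columns grow to the right and rows downward; lengths in m; the calibration is good to about 2 mm. A picture is of the moment at which its call begins.
- ticket.finish_job(): hands the job in, once; it reports no verdict.
Trained networks look in a picture, given as the dict that the camera call returned (one of the last four; its "shot" number tells which), for a name from the list of things; names that differ only in an ending like _2 or _b are one class to them, and where a whole thing is asked for, a point or a joint stands for the part that bears it (a point fixed in the world has none). Each returns a list of dicts, best first, with "conf" (0 to 1); they miss things now and then, are a little off and sometimes report something else, mostly with a low value. They report only what shows in the picture. A call takes as long as a camera call.
- nets.look_for(picture, thing): "bbox" ([left, top, width, height] in pixels, round what is visible of it).
- nets.silhouettes(picture, thing): "pixels" (384x512 bool, what is visible of it) and "bbox" ([left, top, width, height] in pixels, round what is visible of it).
- nets.pinpoint(picture, thing): "centre" ([column, row] in pixels: a listed point, or the origin of a listed thing).
The state is a dict: "time": time; "joint_positions": joint angles; "joint_vel": joint speeds; "joint_torque": joint torques, N m; "eef_pos": TCP position; "eef_rot": TCP orientation; "wrist_force": force on the tool from outside, world axes, zero at the start; "moment": the same for the moment, N m; "grip_width": finger opening in m.
Only numpy, scipy, OpenCV 4.12 (cv2) and the standard library are available. Lean on these libraries where they do the work, as an engineer would, in place of code of your own. Each camera call takes 0.05 s, during which the arm holds its last target.

### The job

Slide the red culture dish, without lifting it, out of the gate's way until it lies wholly on the square dark mat. Then open the sample cage: first squeeze the catch on the frame, beside the gate's free end, right in so that it stays in; then squeeze the handle on the gate itself and, keeping it squeezed, swing the gate out past its click until it stands nearly square to the cage front. Finish while still gripping the squeezed handle and holding the gate wide open against its spring, and leave everything else on the bench where it is.

Things in the scene. Friction and masses are not known exactly. Their poses are not given: they have to be found in the camera images.
- cage: fixed sample cage, aluminium frame, clear walls and roof, 262 mm wide, 110 deep, roof at 109 mm; origin on the worktop under its middle; x into the cage, away from the robot, y left along the front, z up. Shut gate: plane x = -55 mm, y -112 (hinge) to +66 mm, top rail 102 mm high. The side catch's bolt bar reaches out to x = -73 mm at y +54 to +114 mm, 82 to 98 mm high. Leave the film roll inside.
- side_grip (a point): side catch on the frame, at cage (-55, +113, 145) mm: midway between its two upright grey plates when squeezed. Plates 22 mm along x, 8 mm thick, 112 to 164 mm high. The right one (outer face at cage y +82 mm) slides, the left one (outer face y +130 mm) is fixed: 48 mm over both when out, 34 mm squeezed. Squeeze along cage y.
- side_tab (a joint): travel of the side catch's sliding plate towards its fixed plate (cage +y), 0 latched to 0.014 m fully squeezed. It needs about 5 N, has no spring and stays where it is left. While it is out its bolt bar stands in front of the gate's free end; it is clear of the gate from 0.012 m.
- gate_grip (a point): handle on top of the gate, turns with it; 145 mm high, 101 mm from the hinge axis, at cage (-55, -11, 145) mm when shut: midway between its two plates when squeezed. y points along the gate to its free end. Plates 22 mm wide, 8 mm thick, 118 to 164 mm high. Outer faces from the hinge axis: fixed plate 82 mm, sliding plate 132 mm (120 squeezed). Squeeze along the gate.
- grip_plate: the fixed plate of the gate handle with its foot, part of the gate; origin at worktop height 86 mm from the hinge axis.
- gate_tab (a joint): travel of the handle's sliding plate towards the hinge, 0 to 0.012 m fully squeezed. Sprung: 3 N at the start, 6 N at full travel; let go, it springs back. It draws the gate's bolt out of its keeper; free from 0.011 m on. Once the gate has swung a few degrees the bolt no longer meets the keeper.
- gate (a joint): gate angle, 0 shut to 1.5 rad stop; grows as the free end swings towards the robot (counter-clockwise seen from above). A spring of 0.1 Nm at shut, 0.2 Nm at 1.4 rad pulls it shut. A sprung detent clicks between 0.4 and 0.9 rad and takes some 0.5 Nm (5 N at the handle) to pass; let go beyond it the gate swings back and rests at about 0.85 rad.
- gate_hinge (a point): point on the gate's upright hinge axis, at cage (-55, -112, 145) mm
- dish: closed culture dish with red medium, 90 mm across, 13 to 15 mm high, about 0.05 kg; starts in the gate's swing; origin at the centre of its underside
- mat: thin square dark rubber mat, 150 x 150 mm, lying flat (under 1 mm); origin at its middle, axes along its sides
- jar: bystander: small bottle with purple contents, red cap, 46 mm across, 105 mm high; origin under its middle
- timer: bystander: white bench timer 46 x 66 x 58 mm; origin under its middle
- marker: bystander: marker pen lying flat, 135 mm; origin under its middle
- calculator: bystander: black calculator 146 x 82 x 15 mm; origin under its middle
- tape: bystander: roll of masking tape 104 mm across, 25 mm high; origin under its middle

How it is judged:
By the outcome, as a careful person would: the job done as asked, in the order asked, and still so for the second after the job is handed in, while the arm keeps its last pose, push and grip.
It also fails if it takes over 69 s, if anything falls off the work surface, if the arm or the gripper's body presses on something with over 40 N, if the wrist force passes 120 N, or if a joint passes its speed limit or range.

## Working session

There is one attempt and no reset: what is moved stays moved. The work goes in short steps, Python scripts to look and compute and a tool call to move; the robot and the scene stay as the last step left them, time stands still between calls to the robot, and variables do not carry over. Pictures are saved under pics/ and viewed, and the job is handed in when it is done.

Besides the shell and the picture viewer there is one more tool, called after "Request:" by a JSON object that holds its "name" and its "arguments", one argument or row to a line. arm_command: Moves the arm, as the interface text tells. Its arguments: {"type":"object","properties":{"dp":{"type":"array","items":{"type":"array","items":{"type":"number","minimum":-1,"maximum":1}}},"angular":{"type":"array","items":{"type":"array","items":{"type":"number","minimum":-1,"maximum":1}}},"jaw":{"type":"number"}},"required":["dp","angular"]}

```bash
mkdir -p pics; ls; cat > h.py <<'E'
import numpy as np, cv2
from plant import status, optics, ticket, nets, robot
def save(f,n): cv2.imwrite('pics/'+n+'.png', f['img'][:,:,::-1])
def ray(f,u,v):
    p=np.array([(u-f['cx'])/f['fx'],(v-f['cy'])/f['fy']]); q=p.copy()
    for _ in range(20): q=p/(1+f['k1']*(q@q))
    return np.array([q[0],q[1],1.])
def onz(f,u,v,z):
    T=np.array(f['T']); d=T[:3,:3]@ray(f,u,v); o=T[:3,3]
    return o+d*(z-o[2])/d[2]
def dep(f,u,v):
    T=np.array(f['T']); z=f['depth'][int(round(v)),int(round(u))]
    return T[:3,:3]@(ray(f,u,v)*z)+T[:3,3]
def proj(f,P):
    T=np.array(f['T']); c=T[:3,:3].T@(np.array(P)-T[:3,3]); q=c[:2]/c[2]; q=q*(1+f['k1']*(q@q))
    return np.array([q[0]*f['fx']+f['cx'],q[1]*f['fy']+f['cy']])
def cloud(f,m=None):
    T=np.array(f['T']); H,W=f['depth'].shape
    vs,us=np.nonzero((f['depth']>0)&(np.ones((H,W),bool) if m is None else m))
    p=np.stack([(us-f['cx'])/f['fx'],(vs-f['cy'])/f['fy']],1); q=p.copy()
    for _ in range(20): q=p/(1+f['k1']*(q**2).sum(1,keepdims=True))
    z=f['depth'][vs,us]; C=np.c_[q*z[:,None],z]
    return C@T[:3,:3].T+T[:3,3]
E
python3 - <<'E'
from h import *
np.set_printoptions(precision=4,suppress=True)
print(status.read_state())
for n in ['scene','top']:
    f=optics.grab_frame(n); save(f,n+'0'); print(n,np.array(f['T'])[:3,3],f['k1'],f['fx'])
    for t in ['cage','side_grip','gate_grip','grip_plate','gate_hinge','dish','mat','jar','timer','marker','calculator','tape']:
        r=nets.pinpoint(f,t)
        z={'side_grip':.145,'gate_grip':.145,'gate_hinge':.145}.get(t,0)
        for x in r[:2]: print(t,x['conf'],x['centre'],onz(f,*x['centre'],z))
E
```

```text
pics
{'time': 0.0, 'joint_positions': array([ 1.0673,  0.6001, -0.0025,  1.6001,  0.0018,  0.9429, -0.0798]), 'joint_vel': array([ 0.0002,  0.0007, -0.0003, -0.0006,  0.0009, -0.0001, -0.0011]), 'joint_torque': array([  0.0004, -76.5056,   1.4973, -25.235 ,  -0.0524,   0.017 ,
         0.0002]), 'eef_pos': array([ 0.2999, -0.6595,  0.2178]), 'eef_rot': array([-0.0007,  0.9773,  0.2118, -0.0002]), 'wrist_force': array([ 0.1777,  0.0349, -0.4151]), 'moment': array([-0.0063, -0.0056, -0.045 ]), 'grip_width': 0.09299322651794743}
scene [-0.6379  0.7113  0.6798] -0.09517567705797733 368.19784280682535
cage 0.75 [203.0, 219.8] [0.5802 0.3189 0.    ]
side_grip 0.72 [179.0, 193.4] [0.5438 0.4151 0.145 ]
gate_grip 0.97 [207.3, 188.7] [0.5424 0.3092 0.145 ]
gate_hinge 0.64 [234.5, 183.5] [0.5473 0.1985 0.145 ]
gate_hinge 0.32 [178.5, 195.0] [0.5311 0.4204 0.145 ]
dish 0.59 [242.5, 230.2] [0.4423 0.2129 0.    ]
dish 0.54 [202.4, 218.8] [ 0.589   0.3183 -0.    ]
mat 0.72 [254.6, 204.7] [0.6183 0.0756 0.    ]
mat 0.69 [322.5, 209.2] [ 0.4618 -0.1637  0.    ]
jar 0.62 [324.5, 207.1] [ 0.4747 -0.18
[... 551 characters left out ...]
6 [208.1, 185.8] [0.5421 0.2754 0.    ]
gate_hinge 0.56 [232.2, 173.7] [0.5589 0.1793 0.145 ]
gate_hinge 0.25 [208.0, 183.8] [0.524  0.2581 0.145 ]
dish 0.73 [223.8, 212.8] [0.4426 0.2151 0.    ]
mat 0.8 [329.1, 210.4] [ 0.4561 -0.1714  0.    ]
mat 0.58 [197.1, 169.3] [0.6038 0.3181 0.    ]
jar 0.54 [260.6, 174.8] [0.5861 0.0815 0.    ]
jar 0.17 [196.9, 170.5] [0.5992 0.3187 0.    ]
timer 0.67 [283.0, 171.4] [ 0.6001 -0.002   0.    ]
timer 0.46 [224.4, 172.7] [0.5923 0.2163 0.    ]
marker 0.7 [324.2, 172.0] [ 0.5998 -0.1559  0.    ]
calculator 0.63 [331.1, 212.0] [ 0.4502 -0.1786  0.    ]
calculator 0.59 [376.4, 217.9] [ 0.4306 -0.3441  0.    ]
tape 0.66 [126.7, 220.1] [0.412  0.5661 0.    ]
```

View pics/scene0.png

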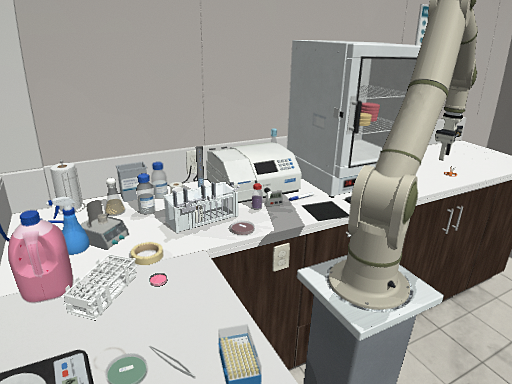

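View pics/top0.png

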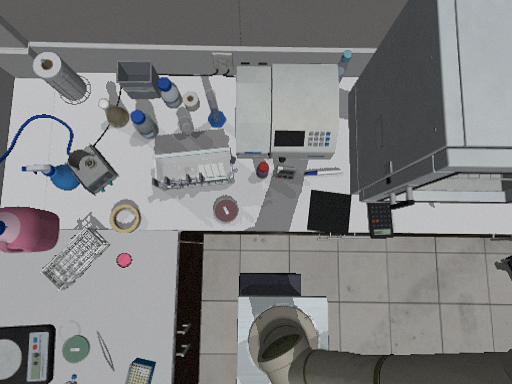

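The top view shows the cage at about (195,170), the dish at (226,210), the mat at (329,212), and the calculator just right of the mat at (380,218). The pink item at (124,260) is a decoy. Next I'll measure the cage, dish and mat more closely.

```bash
python3 - <<'E'
from h import *
np.set_printoptions(precision=4,suppress=True)
f=optics.grab_frame('top'); g=optics.grab_frame('scene'); w=optics.grab_frame('wrist'); save(w,'w0')
st=status.read_state()
from scipy.spatial.transform import Rotation as R
q=st['eef_rot']; Rt=R.from_quat([q[1],q[2],q[3],q[0]]).as_matrix()
T=np.array(w['T']); print('cam in tool',Rt.T@(T[:3,3]-st['eef_pos'])); print(Rt.T@T[:3,:3]); print(robot.hold_point_z)
C=cloud(f); 
s=C[(C[:,2]>.095)&(C[:,2]<.115)&(abs(C[:,0]-.58)<.2)&(C[:,1]>.13)&(C[:,1]<.48)]
print(len(s)); r=cv2.minAreaRect(s[:,:2].astype(np.float32)); print(r)
h=C[(C[:,2]>.15)&(C[:,2]<.175)&(abs(C[:,0]-.55)<.1)&(C[:,1]>.13)&(C[:,1]<.48)]; print(h[np.argsort(h[:,1])])
im=cv2.resize(f['img'][130:260,130:420],None,fx=2.7,fy=2.7,interpolation=cv2.INTER_CUBIC); cv2.imwrite('pics/topz.png',im[:,:,::-1])
im=cv2.resize(g['img'][140:250,130:380],None,fx=3.2,fy=3.2,interpolation=cv2.INTER_CUBIC); cv2.imwrite('pics/scz.png',im[:,:,::-1])
# mat
for t in ['dish','mat']:
    r=nets.silhouettes(f,t)[:1]
    for x in r:
        m=x['pixels']; vs,us=np.nonzero(m); 
        P=np.array([onz(f,u,v,.007 if t=='dish' else 0) for u,v in zip(us,vs)])
        print(t,x['conf'],x['bbox'],P.mean(0),cv2.minAreaRect(P[:,:2].astype(np.float32)))
E
```

```text
cam in tool [ 0.0726 -0.0002 -0.1663]
[[ 0.0003 -0.9649 -0.2627]
 [ 1.      0.0003 -0.0001]
 [ 0.0002 -0.2627  0.9649]]
0.0188
2309
((0.6073030829429626, 0.33975750207901), (0.371610164642334, 0.2269946187734604), 71.02384948730469)
[[0.5388 0.2784 0.167 ]
 [0.5429 0.2791 0.1628]
 [0.5369 0.2794 0.1597]
 [0.553  0.2796 0.162 ]
 [0.5467 0.2796 0.1605]
 [0.5499 0.2796 0.161 ]
 [0.5417 0.2815 0.1687]
 [0.5391 0.2819 0.1652]
 [0.5487 0.282  0.1666]
 [0.552  0.2822 0.1665]
 [0.5459 0.2823 0.1642]
 [0.5554 0.2823 0.1662]
 [0.5368 0.2826 0.1601]
 [0.5422 0.2851 0.1662]
 [0.5453 0.2851 0.1669]
 [0.5553 0.2855 0.1664]
 [0.5396 0.2855 0.1627]
 [0.5533 0.2863 0.1601]
 [0.5502 0.2864 0.159 ]
 [0.5315 0.3196 0.1504]
 [0.5348 0.3197 0.1505]
 [0.5315 0.3198 0.1682]
 [0.5415 0.3199 0.1506]
 [0.5355 0.3206 0.1645]
 [0.5451 0.3207 0.1657]
 [0.5388 0.3208 0.164 ]
 [0.5422 0.321  0.1635]
 [0.5309 0.3223 0.1538]
 [0.55   0.3223 0.1574]
 [0.5416 0.3236 0.1666]
 [0.5448 0.3237 0.1669]
 [0.5387 0.3239 0.1646]
 [0.5324 0.3239 0.1632]
 [0.5357 0.324  0.1632]
 [0.5483 0.3241 0.1656]
 [0.552  0.3245 0.164 ]
 [0
[... 996 characters left out ...]
 0.1619]
 [0.5176 0.432  0.1647]
 [0.5165 0.4321 0.1521]
 [0.521  0.4325 0.1636]
 [0.5242 0.4326 0.1639]
 [0.5274 0.4326 0.1642]
 [0.531  0.4332 0.1628]
 [0.5342 0.4333 0.163 ]
 [0.5378 0.434  0.1613]
 [0.5268 0.4349 0.1676]
 [0.5241 0.4357 0.1641]
 [0.5179 0.4358 0.1626]
 [0.5211 0.4359 0.1627]
 [0.5338 0.436  0.165 ]
 [0.5374 0.4367 0.1631]
 [0.5315 0.4373 0.1595]]
dish 0.73 [214.0, 197.4, 24.2, 26.2] [0.4517 0.2072 0.007 ] ((0.4524547755718231, 0.2067382037639618), (0.0884096771478653, 0.08470014482736588), 64.206298828125)
mat 0.72 [310.0, 188.0, 38.7, 45.8] [ 0.4495 -0.1718 -0.    ] ((0.44893863797187805, -0.17091104388237), (0.14917488396167755, 0.15323083102703094), 83.63556671142578)
```

View pics/topz.png

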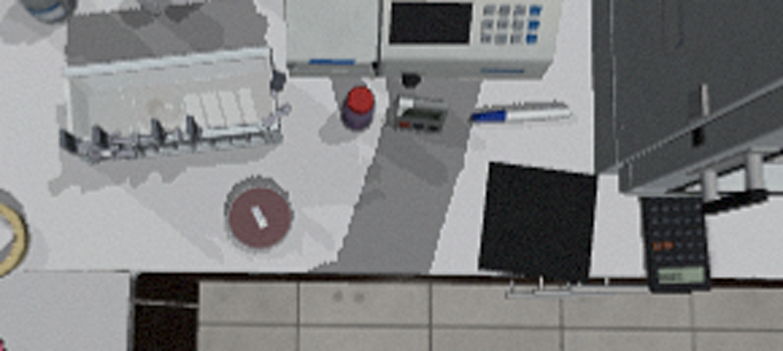

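View pics/scz.png

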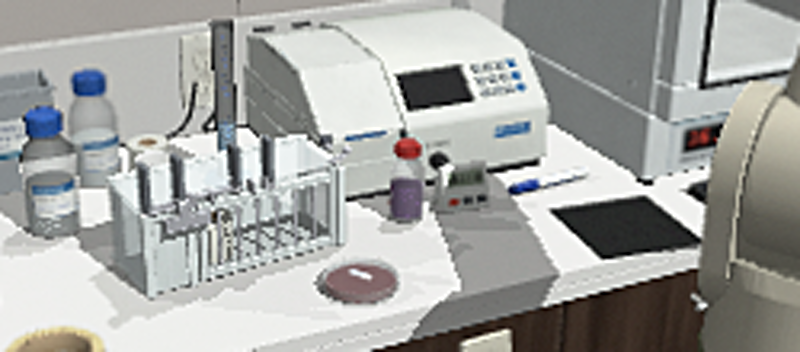

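```bash
cat >> h.py <<'E'
from scipy.spatial.transform import Rotation as R
def plan(pos,xyaw,st=None,tilt=None):
    """dp/angular for TCP target pos, tool down, tool x at yaw deg"""
    st=st or status.read_state(); q=st['eef_rot']; A=R.from_quat([q[1],q[2],q[3],q[0]])
    a=np.radians(xyaw); B=R.from_matrix(np.array([[np.cos(a),np.sin(a),0],[np.sin(a),-np.cos(a),0],[0,0,-1]]))
    dp=A.inv().apply(np.array(pos)-st['eef_pos'])/.1; an=(A.inv()*B).as_rotvec()/np.pi
    print('dp',np.round(dp,3).tolist(),'ang',np.round(an,4).tolist()); return dp,an
E
python3 - <<'E'
from h import *
np.set_printoptions(precision=3,suppress=True)
f=optics.grab_frame('top');C=cloud(f)
for y in np.arange(-.8,0,.05):
    s=C[(C[:,2]>.08)&(abs(C[:,1]-y)<.025)&(C[:,0]>.2)&(C[:,0]<.7)]
    if len(s): i=s[:,0].argmin(); print(round(y,2),'minx',s[i], 'above .1<z<.45 minx', s[s[:,2]<.45][:,0].min() if (s[:,2]<.45).any() else None)
for p,yw in [((.36,-.53,.32),55),((.36,-.40,.32),70),((.40,-.2,.32),100)]: plan(p,yw)
E
```

```text
-0.75 minx [ 0.472 -0.725  0.148] above .1<z<.45 minx 0.4724417475241136
-0.7 minx [ 0.469 -0.69   0.196] above .1<z<.45 minx 0.46923081548365364
-0.65 minx [ 0.471 -0.653  0.178] above .1<z<.45 minx 0.4710391360095967
-0.6 minx [ 0.241 -0.591  0.306] above .1<z<.45 minx 0.24141403607003786
-0.55 minx [ 0.264 -0.573  0.329] above .1<z<.45 minx 0.26403307907902357
-0.5 minx [ 0.469 -0.488  0.175] above .1<z<.45 minx 0.4692414682218705
-0.45 minx [ 0.469 -0.463  0.175] above .1<z<.45 minx 0.46894619288098915
-0.4 minx [ 0.469 -0.422  0.167] above .1<z<.45 minx 0.46940292020039653
-0.35 minx [ 0.469 -0.327  0.605] above .1<z<.45 minx 0.4702322427630425
-0.3 minx [ 0.427 -0.275  0.413] above .1<z<.45 minx 0.42676835528275525
-0.25 minx [ 0.426 -0.271  0.371] above .1<z<.45 minx 0.4262536639715116
-0.15 minx [ 0.643 -0.159  0.085] above .1<z<.45 minx 0.6427499031403684
-0.1 minx [ 0.64  -0.118  0.081] above .1<z<.45 minx 0.6396527111400503
-0.05 minx [ 0.644 -0.039  0.089] above .1<z<.45 minx 0.643547065273561
dp [1.083, -0.935, -1.014] ang [0.0, -0.0, -0.1697]
dp [1.621, -2.119, -1.014] ang [0.0, -0.0, -0.253]
dp [2.813, -3.774, -1.014] ang [0.0, -0.0, -0.4197]
```

View pics/w0.png

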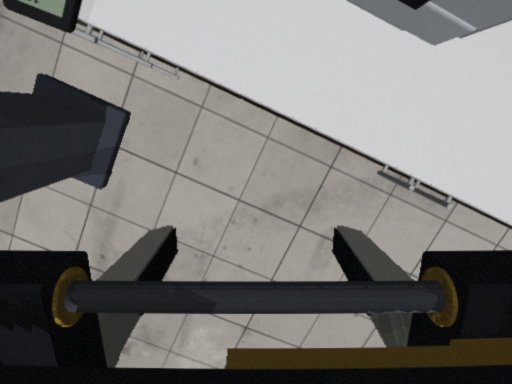

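```bash
python3 - <<'E'
from h import *
np.set_printoptions(precision=3,suppress=True)
for n in ['top','scene']:
    f=optics.grab_frame(n);C=cloud(f)
    s=C[(C[:,2]>.05)&(C[:,1]<-.12)&(C[:,1]>-.5)&(C[:,0]>.35)&(C[:,0]<.464)]
    print(n,len(s),s.min(0) if len(s) else 0,s.max(0) if len(s) else 0); print(s[np.argsort(s[:,2])][::max(1,len(s)//15)])
E
```

```text
top 271 [ 0.426 -0.276  0.331] [ 0.463 -0.257  0.455]
[[ 0.436 -0.258  0.331]
 [ 0.451 -0.268  0.341]
 [ 0.445 -0.262  0.344]
 [ 0.453 -0.269  0.347]
 [ 0.43  -0.257  0.361]
 [ 0.433 -0.258  0.377]
 [ 0.426 -0.274  0.394]
 [ 0.427 -0.271  0.412]
 [ 0.432 -0.258  0.427]
 [ 0.451 -0.262  0.436]
 [ 0.458 -0.274  0.442]
 [ 0.43  -0.26   0.444]
 [ 0.447 -0.267  0.446]
 [ 0.437 -0.263  0.447]
 [ 0.427 -0.264  0.451]
 [ 0.432 -0.269  0.455]]
scene 191 [ 0.423 -0.276  0.324] [ 0.463 -0.254  0.451]
[[ 0.429 -0.265  0.324]
 [ 0.445 -0.262  0.333]
 [ 0.46  -0.259  0.337]
 [ 0.436 -0.258  0.343]
 [ 0.427 -0.274  0.352]
 [ 0.43  -0.265  0.36 ]
 [ 0.43  -0.259  0.368]
 [ 0.437 -0.258  0.378]
 [ 0.429 -0.26   0.388]
 [ 0.43  -0.264  0.395]
 [ 0.433 -0.256  0.406]
 [ 0.426 -0.258  0.415]
 [ 0.428 -0.259  0.426]
 [ 0.461 -0.261  0.435]
 [ 0.43  -0.268  0.44 ]
 [ 0.427 -0.27   0.445]]
```

Request:
{"name": "arm_command", "arguments": {
  "dp": [
    [0.3,-0.5,-0.3],
    [0.5,-0.99,-0.5],
    [0.5,-0.99,-0.5],
    [0.5,-0.99,-0.5],
    [0.5,-0.99,-0.5],
    [0.5,-0.99,-0.5],
    [0.5,-0.99,-0.5],
    [0.5,-0.99,-0.5],
    [0.5,-0.99,-0.5],
    [0.5,-0.99,-0.5],
    [0.5,-0.99,-0.5]
  ],
  "angular": [
    [0,0,-0.05],
    [0,0,-0.1],
    [0,0,-0.16],
    [0,0,-0.22],
    [0,0,-0.28],
    [0,0,-0.34],
    [0,0,-0.4],
    [0,0,-0.46],
    [0,0,-0.52],
    [0,0,-0.58],
    [0,0,-0.6]
  ]
}}

```text
time: 3.08
eef_pos: [0.3044, -0.5493, 0.2686]
eef_rot: [0.0, 0.401, 0.916, 0.0]
wrist_force: [0.3, -0.2, -0.4]
grip_width: 0.0929
```

```bash
python3 - <<'E'
from h import *
np.set_printoptions(precision=3,suppress=True)
print(status.read_state())
for p in [(.34,-.45,.27),(.36,-.40,.27)]: plan(p,180)
E
```

```text
{'time': 3.075, 'joint_positions': array([ 1.317,  0.473, -0.504,  1.756,  0.268,  0.982,  1.454]), 'joint_vel': array([ 0.089,  0.021, -0.136, -0.005,  0.073,  0.023,  0.443]), 'joint_torque': array([ -0.593, -64.003,  -5.391, -24.987,  -0.013,   0.065,  -0.135]), 'eef_pos': array([ 0.304, -0.549,  0.269]), 'eef_rot': array([0.   , 0.401, 0.916, 0.   ]), 'wrist_force': array([ 0.303, -0.199, -0.438]), 'moment': array([-0.021, -0.141,  0.003]), 'grip_width': 0.0929164213561223}
dp [0.489, 0.935, -0.014] ang [0.0, 0.0, -0.263]
dp [0.721, 1.42, -0.014] ang [0.0, 0.0, -0.263]
```

Request:
{"name": "arm_command", "arguments": {
  "dp": [
    [0.25,0.45,0],
    [0.48,0.93,0],
    [0.48,0.93,0],
    [0.48,0.93,0],
    [0.48,0.93,0],
    [0.48,0.93,0]
  ],
  "angular": [
    [0,0,-0.05],
    [0,0,-0.1],
    [0,0,-0.16],
    [0,0,-0.21],
    [0,0,-0.263],
    [0,0,-0.263]
  ]
}}

```text
time: 3.82
eef_pos: [0.3406, -0.4511, 0.2686]
eef_rot: [0.0, 0.003, 1.0, 0.0]
wrist_force: [-0.5, -0.1, 0.4]
grip_width: 0.0928
```

Request:
{"name": "arm_command", "arguments": {
  "dp": [
    [-0.1,0.5,0],
    [-0.2,1,0]
  ],
  "angular": [
    [0,0,0],
    [0,0,0]
  ]
}}

```text
time: 4.08
eef_pos: [0.3613, -0.3501, 0.2685]
eef_rot: [0.0, 0.005, 1.0, 0.0]
wrist_force: [0.6, 0.4, 0.1]
grip_width: 0.093
```

Request:
{"name": "arm_command", "arguments": {
  "dp": [
    [0,0.5,0],
    [-0.1,1,0]
  ],
  "angular": [
    [0,0,0],
    [0,0,0]
  ]
}}

```text
time: 4.32
eef_pos: [0.3712, -0.2497, 0.2688]
eef_rot: [-0.0, 0.005, 1.0, -0.0]
wrist_force: [1.0, 0.0, -0.1]
grip_width: 0.0934
```

Request:
{"name": "arm_command", "arguments": {
  "dp": [
    [0,0.5,0],
    [-0.1,1,0]
  ],
  "angular": [
    [0,0,0],
    [0,0,0]
  ]
}}

```text
time: 4.58
eef_pos: [0.3816, -0.1498, 0.2688]
eef_rot: [0.0, 0.004, 1.0, -0.0]
wrist_force: [0.6, -0.9, -0.1]
grip_width: 0.0932
```

```bash
python3 - <<'E'
from h import *
np.set_printoptions(precision=3,suppress=True)
print(status.read_state())
plan((.40,.0,.32),115)
E
```

```text
{'time': 4.575, 'joint_positions': array([ 0.979,  0.236, -0.881,  2.179,  0.249,  0.826,  1.503]), 'joint_vel': array([-0.757, -0.105, -0.194,  0.142, -0.058, -0.062, -0.925]), 'joint_torque': array([  7.11 , -35.631,  -3.288, -20.924,   0.019,   0.418,   1.723]), 'eef_pos': array([ 0.382, -0.15 ,  0.269]), 'eef_rot': array([ 0.   ,  0.004,  1.   , -0.   ]), 'wrist_force': array([ 0.566, -0.907, -0.05 ]), 'moment': array([ 0.055, -0.21 ,  0.015]), 'grip_width': 0.0931791527141661}
dp [-0.171, 1.499, -0.513] ang [-0.0002, 0.0002, 0.3582]
```

Request:
{"name": "arm_command", "arguments": {
  "dp": [
    [-0.1,0.5,-0.2],
    [-0.2,1,-0.5],
    [-0.2,1,-0.5],
    [-0.2,1,-0.5],
    [-0.2,1,-0.5],
    [-0.2,1,-0.5],
    [-0.2,1,-0.5]
  ],
  "angular": [
    [0,0,0.05],
    [0,0,0.1],
    [0,0,0.16],
    [0,0,0.21],
    [0,0,0.26],
    [0,0,0.31],
    [0,0,0.36]
  ]
}}

```text
time: 5.45
eef_pos: [0.4023, -0.0511, 0.3188]
eef_rot: [0.0, 0.541, 0.841, 0.0]
wrist_force: [-0.6, 0.9, -0.1]
grip_width: 0.0927
```

```bash
python3 - <<'E'
from h import *
np.set_printoptions(precision=3,suppress=True)
print(status.read_state())
plan((.40,.1,.32),115)
E
```

```text
{'time': 5.45, 'joint_positions': array([ 0.672,  0.134, -0.757,  2.116,  0.115,  0.93 ,  0.277]), 'joint_vel': array([-0.154, -0.023,  0.179,  0.006, -0.041, -0.009, -1.2  ]), 'joint_torque': array([  1.246, -30.921,  -2.773, -24.884,   0.024,   0.047,   1.999]), 'eef_pos': array([ 0.402, -0.051,  0.319]), 'eef_rot': array([0.   , 0.541, 0.841, 0.   ]), 'wrist_force': array([-0.578,  0.94 , -0.137]), 'moment': array([-0.033, -0.089, -0.033]), 'grip_width': 0.09265875431182204}
dp [1.385, 0.604, -0.012] ang [0.0002, 0.0001, -0.0031]
```

Request:
{"name": "arm_command", "arguments": {
  "dp": [
    [0.5,0.2,0],
    [1,0.44,0]
  ],
  "angular": [
    [0,0,0],
    [0,0,0]
  ]
}}

```text
time: 5.7
eef_pos: [0.3998, 0.0589, 0.3189]
eef_rot: [0.0, 0.54, 0.841, 0.0]
wrist_force: [0.7, -0.5, 0.3]
grip_width: 0.0929
```

Request:
{"name": "arm_command", "arguments": {
  "dp": [
    [0.5,0.2,0],
    [1,0.44,0]
  ],
  "angular": [
    [0,0,0],
    [0,0,0]
  ]
}}

```text
time: 5.95
eef_pos: [0.3973, 0.1687, 0.3189]
eef_rot: [0.0, 0.54, 0.842, 0.0]
wrist_force: [0.9, -0.5, -0.4]
grip_width: 0.0934
```

Request:
{"name": "arm_command", "arguments": {
  "dp": [
    [0.3,0.1,0],
    [0.3,0.2,0],
    [0.3,0.2,0]
  ],
  "angular": [
    [0,0,0],
    [0,0,0],
    [0,0,0]
  ]
}}

```text
time: 6.32
eef_pos: [0.4036, 0.2024, 0.3184]
eef_rot: [-0.0, 0.538, 0.843, -0.0]
wrist_force: [-1.0, 0.4, 0.2]
grip_width: 0.093
```

```bash
python3 - <<'E'
from h import *
np.set_printoptions(precision=4,suppress=True)
f=optics.grab_frame('wrist'); save(f,'w1'); np.savez('w1.npz',**f); print(status.read_state()['joint_positions'])
C=cloud(f)
h=C[(C[:,2]>.155)&(C[:,2]<.175)&(abs(C[:,0]-.55)<.06)&(C[:,1]>.2)&(C[:,1]<.48)]
print(len(h))
for lo,hi in [(.265,.30),(.305,.34),(.375,.41),(.415,.45)]:
    s=h[(h[:,1]>lo)&(h[:,1]<hi)]
    if len(s)>10: print(len(s),s.mean(0),cv2.minAreaRect(s[:,:2].astype(np.float32)))
d=C[(C[:,2]>.008)&(C[:,2]<.03)&(abs(C[:,0]-.45)<.07)&(abs(C[:,1]-.21)<.07)]
print('dish',len(d),d.mean(0),d.max(0)); print(cv2.minEnclosingCircle(d[:,:2].astype(np.float32)))
E
```

```text
[ 0.1644  0.2405 -0.906   2.0318  0.2288  0.9727 -0.4245]
903
170 [0.5463 0.2825 0.1629] ((0.5481435656547546, 0.2826001048088074), (0.022235779091715813, 0.008132753893733025), 7.51713752746582)
197 [0.5411 0.324  0.1628] ((0.5427430272102356, 0.32452917098999023), (0.022934991866350174, 0.008136754855513573), 8.255605697631836)
257 [0.5324 0.3926 0.163 ] ((0.5337696671485901, 0.3937321603298187), (0.02255789004266262, 0.008536414243280888), 7.873976707458496)
279 [0.5281 0.4319 0.1619] ((0.5291915535926819, 0.4327895939350128), (0.023065276443958282, 0.008586130104959011), 4.5675764083862305)
dish 2506 [0.4522 0.2077 0.0153] [0.4973 0.2517 0.018 ]
((0.4529001712799072, 0.2066771537065506), 0.04513678327202797)
```

View pics/w1.png

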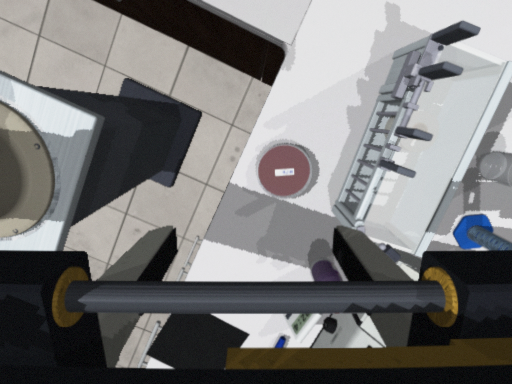

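```bash
python3 - <<'E'
from h import *
plan((.431,.254,.22),115); print(status.read_state()['joint_positions'])
E
```

```text
dp [0.357, 0.471, 0.983] ang [-0.0002, 0.0001, -0.0009]
[ 0.16438527  0.24051287 -0.90597186  2.03180714  0.22881014  0.97273563
 -0.42451393]
```

Request:
{"name": "arm_command", "arguments": {
  "dp": [
    [0.2,0.3,0.4],
    [0.36,0.47,0.98],
    [0.36,0.47,0.98]
  ],
  "angular": [
    [0,0,0],
    [0,0,0],
    [0,0,0]
  ],
  "jaw": 63
}}

```text
time: 6.75
eef_pos: [0.4291, 0.254, 0.2174]
eef_rot: [-0.002, 0.537, 0.843, -0.003]
wrist_force: [0.5, -0.4, 0.9]
grip_width: 0.0714
```

Request:
{"name": "arm_command", "arguments": {
  "dp": [
    [0,0,0.5],
    [0,0,1],
    [0,0,1]
  ],
  "angular": [
    [0,0,0],
    [0,0,0],
    [0,0,0]
  ]
}}

```text
time: 7.12
eef_pos: [0.4298, 0.2531, 0.1203]
eef_rot: [-0.0, 0.538, 0.843, -0.002]
wrist_force: [-0.2, 0.7, 1.4]
grip_width: 0.07
```

```bash
python3 - <<'E'
from h import *
plan((.431,.254,.007),115); s=status.read_state();print(s['joint_positions'],s['grip_width'])
f=optics.grab_frame('wrist'); save(f,'w2')
E
```

```text
dp [0.005, 0.018, 1.133] ang [-0.0011, 0.0006, -0.0005]
[-0.16587288  0.56309541 -0.68131234  2.16914644  0.62313202  0.61500164
 -0.86430466] 0.06998727380385525
```

View pics/w2.png

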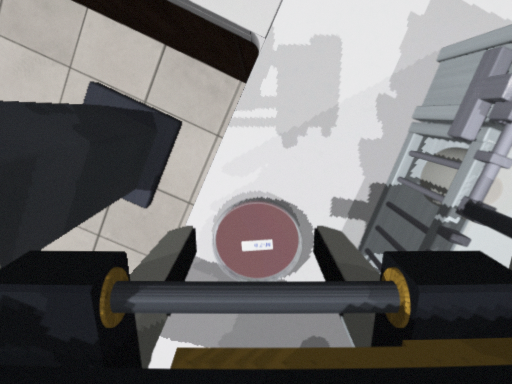

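Request:
{"name": "arm_command", "arguments": {
  "dp": [
    [0,0.01,0.45],
    [0,0.02,0.9],
    [0,0.02,0.9]
  ],
  "angular": [
    [0,0,0],
    [0,0,0],
    [0,0,0]
  ]
}}

```text
time: 7.55
eef_pos: [0.4329, 0.2559, 0.0314]
eef_rot: [0.001, 0.538, 0.843, -0.0]
wrist_force: [0.1, 0.5, 0.2]
grip_width: 0.0699
```

Request:
{"name": "arm_command", "arguments": {
  "dp": [
    [0,0,0.12],
    [0,0,0.23],
    [0,0,0.23]
  ],
  "angular": [
    [0,0,0],
    [0,0,0],
    [0,0,0]
  ]
}}

```text
time: 7.92
eef_pos: [0.4324, 0.2562, 0.0078]
eef_rot: [0.0, 0.537, 0.843, 0.0]
wrist_force: [-0.8, 0.6, -1.3]
grip_width: 0.0702
```

```bash
python3 - <<'E'
from h import *
s=status.read_state();print(s['joint_positions'],s['grip_width'],s['eef_pos'])
plan((.437,.205,.007),115);
f=optics.grab_frame('wrist'); save(f,'w3')
E
```

```text
[-0.35156467  0.72436823 -0.43136668  2.23378187  0.90134786  0.36166549
 -1.11584373] 0.07016244772720368 [0.43238726 0.25618863 0.00777479]
dp [-0.483, -0.174, 0.008] ang [0.0001, 0.0001, -0.0]
```

View pics/w3.png

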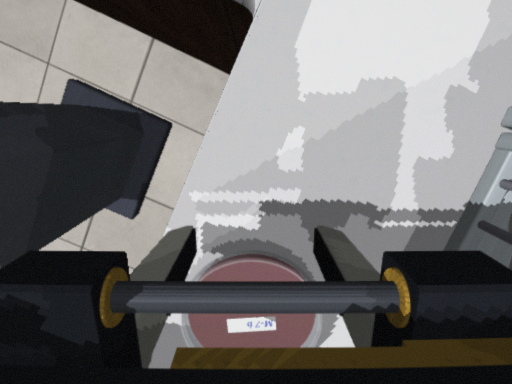

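Request:
{"name": "arm_command", "arguments": {
  "dp": [
    [-0.12,-0.04,0],
    [-0.24,-0.09,0],
    [-0.36,-0.13,0],
    [-0.48,-0.18,0],
    [-0.6,-0.23,0],
    [-0.75,-0.3,0],
    [-0.9,-0.37,0]
  ],
  "angular": [
    [0,0,0],
    [0,0,0],
    [0,0,0],
    [0,0,0],
    [0,0,0],
    [0,0,0],
    [0,0,0]
  ]
}}

```text
time: 8.85
eef_pos: [0.4366, 0.1578, 0.0076]
eef_rot: [-0.0, 0.537, 0.843, -0.0]
wrist_force: [0.0, 1.0, -0.3]
grip_width: 0.0699
```

```bash
cat > dish.py <<'E'
from h import *
import sys
np.set_printoptions(precision=4,suppress=True)
s=status.read_state();print(s['joint_positions'],s['eef_pos'],s['wrist_force'])
f=optics.grab_frame('top'); save(f,sys.argv[1])
g=optics.grab_frame('wrist'); save(g,sys.argv[1]+'w')
for n,q in (('top',f),('wr',g)):
    hsv=cv2.cvtColor(q['img'],cv2.COLOR_RGB2HSV).astype(int)
    m=((hsv[:,:,0]<12)|(hsv[:,:,0]>168))&(hsv[:,:,1]>60)&(hsv[:,:,2]>50)
    C=cloud(q,m); C=C[(C[:,2]>.003)&(C[:,2]<.03)&(C[:,0]>.38)&(C[:,0]<.56)&(C[:,1]<.3)]
    if len(C)>10: print(n,len(C),'mean',C.mean(0),cv2.minEnclosingCircle(C[:,:2].astype(np.float32)))
E
python3 dish.py d1
```

```text
[-0.2157  0.7    -0.3655  2.3231  1.001   0.277  -1.0475] [0.4366 0.1578 0.0076] [ 0.0372  0.977  -0.292 ]
top 22 mean [ 0.4196 -0.334   0.0147] ((0.4198998808860779, -0.33503836393356323), 0.013982539065182209)
wr 7291 mean [0.445  0.1362 0.0152] ((0.44751906394958496, 0.13067097961902618), 0.03914766013622284)
```

View pics/d1w.png

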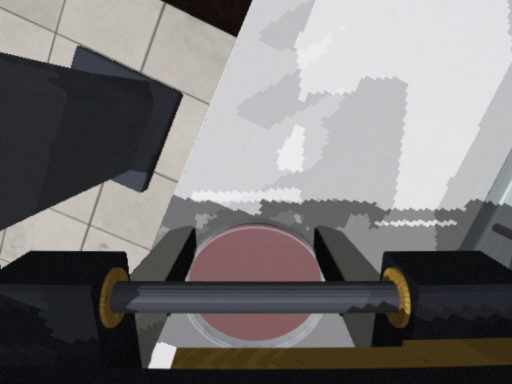

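Request:
{"name": "arm_command", "arguments": {
  "dp": [
    [-0.15,-0.06,0],
    [-0.3,-0.12,0],
    [-0.45,-0.18,0],
    [-0.6,-0.24,0],
    [-0.75,-0.3,0],
    [-0.93,-0.37,0]
  ],
  "angular": [
    [0,0,0],
    [0,0,0],
    [0,0,0],
    [0,0,0],
    [0,0,0],
    [0,0,0]
  ]
}}

```text
time: 9.7
eef_pos: [0.4425, 0.0581, 0.0076]
eef_rot: [-0.0, 0.537, 0.843, 0.0]
wrist_force: [0.1, 0.5, 0.2]
grip_width: 0.0696
```

```bash
python3 dish.py d2
```

```text
[-0.0302  0.6901 -0.3276  2.3655  1.0779  0.2346 -0.9162] [0.4425 0.0581 0.0076] [0.1197 0.4523 0.2263]
wr 7197 mean [0.4511 0.0349 0.0152] ((0.453607439994812, 0.029755454510450363), 0.038969896733760834)
```

View pics/d2w.png

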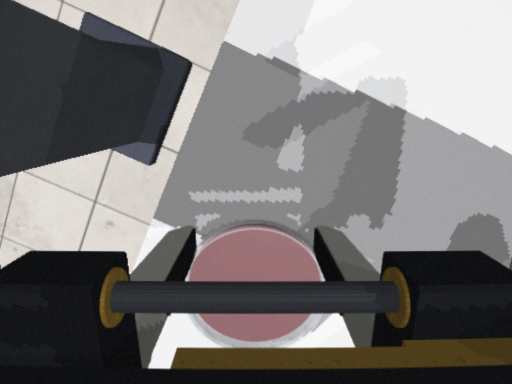

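Request:
{"name": "arm_command", "arguments": {
  "dp": [
    [-0.15,-0.07,0],
    [-0.3,-0.14,0],
    [-0.45,-0.21,0],
    [-0.6,-0.28,0],
    [-0.75,-0.35,0],
    [-0.9,-0.42,0]
  ],
  "angular": [
    [0,0,0],
    [0,0,0],
    [0,0,0],
    [0,0,0],
    [0,0,0],
    [0,0,0]
  ]
}}

```text
time: 10.55
eef_pos: [0.4422, -0.0414, 0.0076]
eef_rot: [-0.0, 0.537, 0.843, -0.0]
wrist_force: [0.3, 0.5, -0.3]
grip_width: 0.0697
```

```bash
python3 dish.py d3; python3 -c "
from h import *
plan((.434,-.138,.0076),115)"
```

```text
[ 0.1998  0.6908 -0.3375  2.3698  1.1023  0.2389 -0.7188] [ 0.4422 -0.0414  0.0076] [ 0.2621  0.5288 -0.2996]
wr 7268 mean [ 0.4505 -0.0635  0.0152] ((0.45288005471229553, -0.06892114877700806), 0.03913702815771103)
dp [-0.832, -0.472, 0.001] ang [-0.0004, 0.0003, -0.001]
```

View pics/d3w.png

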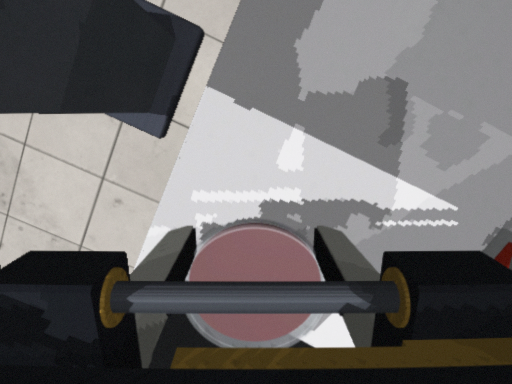

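View pics/d3.png

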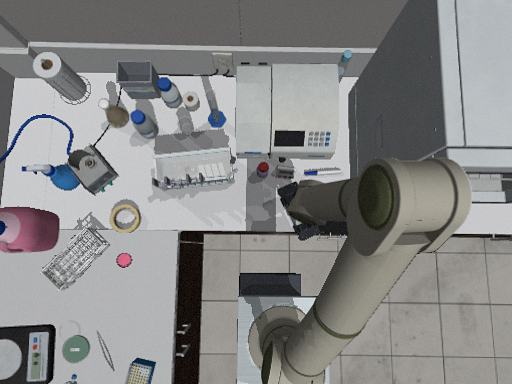

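```bash
python3 - <<'E'
from h import *
np.set_printoptions(precision=3,suppress=True)
f=optics.grab_frame('top'); g=optics.grab_frame('scene'); save(g,'s3')
for u,v in [(376,205),(420,200),(455,200),(420,165),(350,225),(335,200),(350,95),(400,100),(450,100),(480,220),(480,150),(450,150)]: print(u,v,dep(f,u,v))
E
```

```text
376 205 [ 0.38  -0.052  0.812]
420 200 [ 0.384 -0.101  0.836]
455 200 [ 0.387 -0.153  0.822]
420 165 [ 0.435 -0.112  0.817]
350 225 [ 0.359 -0.044  0.715]
335 200 [ 0.416 -0.05   0.593]
350 95 [ 0.874 -0.241  0.065]
400 100 [ 0.678 -0.241  0.475]
450 100 [ 0.599 -0.254  0.656]
480 220 [ 0.428 -0.718  0.004]
480 150 [ 0.504 -0.304  0.655]
450 150 [ 0.502 -0.248  0.656]
```

View pics/s3.png

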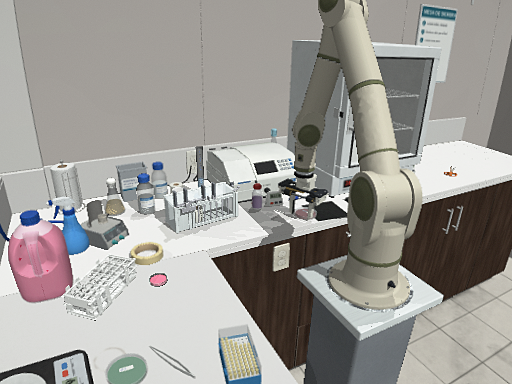

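Request:
{"name": "arm_command", "arguments": {
  "dp": [
    [-0.14,-0.08,0],
    [-0.28,-0.16,0],
    [-0.42,-0.24,0],
    [-0.5,-0.28,0]
  ],
  "angular": [
    [0,0,0],
    [0,0,0],
    [0,0,0],
    [0,0,0]
  ]
}}

```text
time: 11.25
eef_pos: [0.4382, -0.0973, 0.0076]
eef_rot: [-0.0, 0.537, 0.843, 0.0]
wrist_force: [0.2, 0.2, -0.7]
grip_width: 0.0699
```

```bash
python3 dish.py d4; python3 -c "
from h import *
plan((.434,-.138,.0076),115)
f=optics.grab_frame('top')
for u,v in [(376,205),(420,200),(455,200),(440,210),(470,200),(480,190)]: print(u,v,dep(f,u,v))"
```

```text
[ 0.3437  0.695  -0.3623  2.3581  1.0915  0.2584 -0.5804] [ 0.4382 -0.0973  0.0076] [ 0.2201  0.1561 -0.749 ]
wr 7358 mean [ 0.4465 -0.117   0.0152] ((0.44913026690483093, -0.12288286536931992), 0.03941654786467552)
dp [-0.348, -0.208, -0.0] ang [-0.0, 0.0, -0.0003]
376 205 [ 0.40066273 -0.11358134  0.64216074]
420 200 [ 0.38696871 -0.10958472  0.81761263]
455 200 [ 0.3837603  -0.14007808  0.84511614]
440 210 [ 0.37164646 -0.12439971  0.83786059]
470 200 [ 0.38553732 -0.16580772  0.83400537]
480 190 [ 0.4004541  -0.18624201  0.82401936]
```

View pics/d4.png

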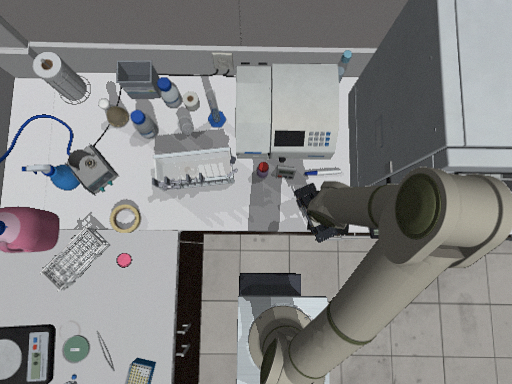

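View pics/d4w.png

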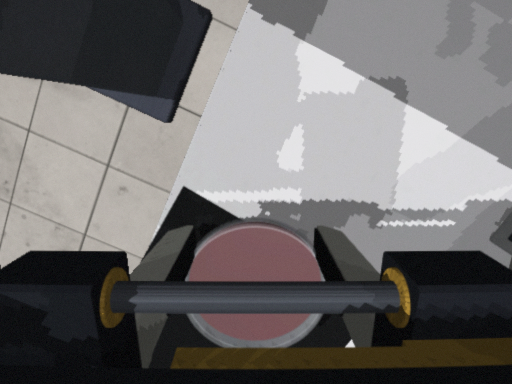

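Request:
{"name": "arm_command", "arguments": {
  "dp": [
    [-0.12,-0.07,0],
    [-0.24,-0.14,0],
    [-0.32,-0.19,0],
    [-0.35,-0.21,0],
    [-0.35,-0.21,0]
  ],
  "angular": [
    [0,0,0],
    [0,0,0],
    [0,0,0],
    [0,0,0],
    [0,0,0]
  ]
}}

```text
time: 12.02
eef_pos: [0.4338, -0.1381, 0.0076]
eef_rot: [-0.0, 0.538, 0.843, -0.0]
wrist_force: [0.6, -0.5, 0.3]
grip_width: 0.0698
```

```bash
python3 dish.py d5; python3 -c "
from h import *
plan((.420,-.108,.0076),115);plan((.420,-.108,.2),115)"
```

```text
[ 0.4522  0.7002 -0.3873  2.3424  1.0732  0.2806 -0.4708] [ 0.4338 -0.1381  0.0076] [ 0.5697 -0.5256  0.2749]
wr 7299 mean [ 0.4421 -0.1578  0.0152] ((0.4443778991699219, -0.16256050765514374), 0.03962313383817673)
dp [0.328, -0.0, 0.0] ang [-0.0, -0.0, 0.0001]
dp [0.328, -0.0, -1.924] ang [-0.0, -0.0, 0.0001]
```

View pics/d5w.png

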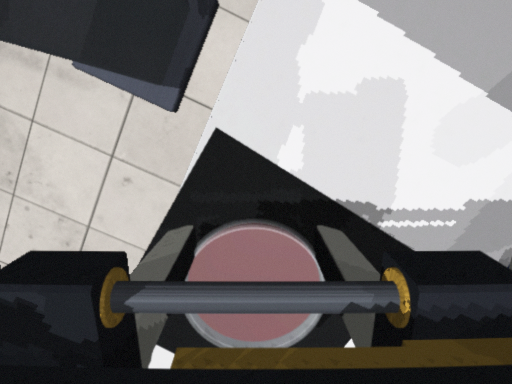

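Request:
{"name": "arm_command", "arguments": {
  "dp": [
    [0.15,0,0],
    [0.35,0,0],
    [0.35,0,-0.4],
    [0.35,0,-1]
  ],
  "angular": [
    [0,0,0],
    [0,0,0],
    [0,0,0],
    [0,0,0]
  ]
}}

```text
time: 12.62
eef_pos: [0.4182, -0.104, 0.1078]
eef_rot: [-0.002, 0.535, 0.845, -0.001]
wrist_force: [1.3, -2.3, -0.3]
grip_width: 0.0701
```

Request:
{"name": "arm_command", "arguments": {
  "dp": [
    [0.4,0.2,-0.5],
    [0.8,0.4,-1]
  ],
  "angular": [
    [0,0,0],
    [0,0,0]
  ]
}}

```text
time: 12.88
eef_pos: [0.421, -0.022, 0.2024]
eef_rot: [-0.0, 0.538, 0.843, 0.0]
wrist_force: [0.8, -0.3, -0.0]
grip_width: 0.0702
```

```bash
python3 dish.py d6; python3 -c "
from h import *
f=optics.grab_frame('wrist'); C=cloud(f)
d=C[(C[:,2]>.008)&(C[:,2]<.03)&(abs(C[:,0]-.449)<.08)&(abs(C[:,1]+.165)<.08)]
print(len(d),cv2.minEnclosingCircle(d[:,:2].astype(np.float32)))
plan((.43,.06,.28),115)
for x in nets.silhouettes(f,'mat')[:1]:
  vs,us=np.nonzero(x['pixels']);P=np.array([onz(f,u,v,0) for u,v in zip(us,vs)]);print(cv2.boxPoints(cv2.minAreaRect(P[:,:2].astype(np.float32))))
"
```

```text
[ 0.6026  0.3737 -0.8829  2.2434  0.4497  0.7053 -0.1622] [ 0.421  -0.022   0.2024] [ 0.7768 -0.2851 -0.0175]
wr 1229 mean [ 0.4381 -0.1584  0.0149] ((0.4340125322341919, -0.2334057092666626), 0.10924825817346573)
1684 ((0.44478148221969604, -0.1631772518157959), 0.04483359679579735)
dp [0.701, 0.416, -0.773] ang [0.0013, 0.0009, 0.001]
[[ 0.36987174 -0.23910627]
 [ 0.5182486  -0.25493288]
 [ 0.53426725 -0.10475567]
 [ 0.38589036 -0.08892906]]
```

View pics/d6w.png

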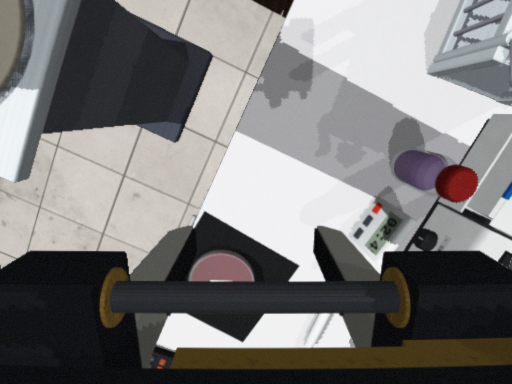

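Request:
{"name": "arm_command", "arguments": {
  "dp": [
    [0.4,0.2,-0.4],
    [0.95,0.5,-0.9],
    [0.95,0.5,-0.9],
    [0.95,0.5,-0.9],
    [0.95,0.5,-0.9],
    [0.95,0.5,-0.9],
    [0.95,0.5,-0.9],
    [0.95,0.5,-0.9]
  ],
  "angular": [
    [0,0,-0.05],
    [0,0,-0.1],
    [0,0,-0.15],
    [0,0,-0.2],
    [0,0,-0.25],
    [0,0,-0.3],
    [0,0,-0.35],
    [0,0,-0.4]
  ],
  "jaw": 0
}}

```text
time: 14.08
eef_pos: [0.4263, 0.0828, 0.289]
eef_rot: [-0.001, -0.063, 0.998, -0.0]
wrist_force: [-0.2, -0.3, 0.7]
grip_width: 0.0929
```

```bash
python3 -c "
from h import *
s=status.read_state();print(s['joint_positions'],s['eef_pos'])
plan((.47,.2,.29),187.15);plan((.5307,.4204,.22),187.15)"
```

```text
[ 0.65463719  0.37018049 -1.25539156  2.09489973  0.42717407  0.97411578
  0.86604597] [0.42626877 0.08276808 0.28899792]
dp [-0.581, 1.108, -0.012] ang [0.0, -0.0009, 0.0004]
dp [-1.463, 3.218, 0.686] ang [0.0, -0.0009, 0.0004]
```

Request:
{"name": "arm_command", "arguments": {
  "dp": [
    [-0.25,0.5,0],
    [-0.5,1,0]
  ],
  "angular": [
    [0,0,0],
    [0,0,0]
  ]
}}

```text
time: 14.32
eef_pos: [0.4652, 0.1881, 0.2886]
eef_rot: [-0.001, -0.059, 0.998, -0.001]
wrist_force: [0.5, -1.3, 0.2]
grip_width: 0.0932
```

Request:
{"name": "arm_command", "arguments": {
  "dp": [
    [-0.25,0.5,0.1],
    [-0.45,1,0.2]
  ],
  "angular": [
    [0,0,0],
    [0,0,0]
  ]
}}

```text
time: 14.58
eef_pos: [0.4976, 0.2945, 0.2678]
eef_rot: [-0.001, -0.06, 0.998, -0.001]
wrist_force: [0.6, -1.4, 0.0]
grip_width: 0.0931
```

```bash
python3 -c "
from h import *
s=status.read_state();print(s['joint_positions'],s['eef_pos'])
plan((.5307,.4204,.22),187.15)"
```

```text
[ 0.07197226  0.56488151 -1.06780651  1.84347309  0.56118661  1.0778526
  0.47878496] [0.49763815 0.2945001  0.26780919]
dp [-0.481, 1.211, 0.474] ang [-0.0007, -0.0008, -0.0014]
```

Good. Next: above the side catch, then look.

Request:
{"name": "arm_command", "arguments": {
  "dp": [
    [-0.25,0.5,0.1],
    [-0.4,0.95,0.2],
    [-0.4,0.95,0.2]
  ],
  "angular": [
    [0,0,0],
    [0,0,0],
    [0,0,0]
  ]
}}

```text
time: 14.95
eef_pos: [0.5237, 0.3959, 0.2469]
eef_rot: [-0.002, -0.063, 0.998, -0.001]
wrist_force: [-0.3, -0.1, -0.4]
grip_width: 0.0931
```

```bash
cat > pl.py <<'E'
from h import *
import sys
np.set_printoptions(precision=4,suppress=True)
s=status.read_state();print(s['joint_positions'],s['eef_pos'])
f=optics.grab_frame('wrist'); save(f,sys.argv[1]); C=cloud(f)
cx=np.array([.9922,.1248]);cy=np.array([-.1248,.9922]);m=np.array([.53845,.3584])
D=C[:,:2]-m; X=D@cx; Y=D@cy+.0505; Z=C[:,2]
k=(Z>.158)&(Z<.172)&(abs(X)<.03)
for n,c in [('gfix',-.026),('gsl',.016),('csl',.086),('cfix',.126)]:
    q=k&(abs(Y-c)<.018)
    if q.sum()>15: 
        r=cv2.minAreaRect(C[q,:2].astype(np.float32)); r0=np.array(r[0])-m
        print(n,q.sum(),'X',np.round([np.percentile(X[q],1),np.percentile(X[q],99)],4),'Y',np.round([np.percentile(Y[q],1),np.percentile(Y[q],99)],4),'Z',Z[q].mean(),r)
E
python3 pl.py p1; python3 -c "
from h import *
plan((.5307,.4204,.20),187.15)"
```

```text
[-0.1293  0.6718 -1.0012  1.6939  0.6151  1.1294  0.3868] [0.5237 0.3959 0.2469]
gfix 261 X [-0.0102  0.0103] Y [-0.029  -0.0212] Z 0.16304829666577286 ((0.5479609966278076, 0.2832981050014496), (0.021080516278743744, 0.008224112913012505), 6.468395709991455)
gsl 253 X [-0.0103  0.0113] Y [0.0123 0.0202] Z 0.16338239094271811 ((0.5432592630386353, 0.32441145181655884), (0.021914811804890633, 0.008203977718949318), 7.569149017333984)
csl 237 X [-0.0103  0.0107] Y [0.0823 0.0901] Z 0.1645990776438277 ((0.534083366394043, 0.3938308358192444), (0.0212815310806036, 0.00791347399353981), 6.89244270324707)
cfix 233 X [-0.0101  0.0113] Y [0.1221 0.1301] Z 0.16356266318160806 ((0.5297891497612, 0.4334852397441864), (0.022075990214943886, 0.007961769588291645), 6.386166095733643)
dp [-0.101, 0.255, 0.474] ang [-0.0006, -0.0012, -0.0002]
```

View pics/p1.png

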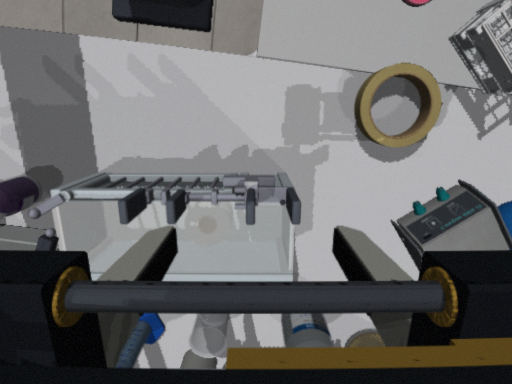

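Request:
{"name": "arm_command", "arguments": {
  "dp": [
    [-0.1,0.25,0.2],
    [-0.1,0.25,0.5],
    [-0.1,0.25,0.5]
  ],
  "angular": [
    [0,0,0],
    [0,0,0],
    [0,0,0]
  ]
}}

```text
time: 15.38
eef_pos: [0.5314, 0.4164, 0.1977]
eef_rot: [-0.002, -0.061, 0.998, -0.002]
wrist_force: [-0.0, -0.3, -0.2]
grip_width: 0.0931
```

```bash
python3 -c "
from h import *
s=status.read_state();print(s['joint_positions'],s['eef_pos'])
plan((.531,.4204,.126),187.15)"
```

```text
[-0.18515479  0.7357031  -0.95546716  1.69860744  0.67174236  1.07699744
  0.33336852] [0.53141547 0.41644771 0.19769414]
dp [-0.003, 0.043, 0.717] ang [-0.0014, -0.0012, -0.0012]
```

Request:
{"name": "arm_command", "arguments": {
  "dp": [
    [0,0.04,0.35],
    [0,0.04,0.71],
    [0,0.04,0.71],
    [0,0.04,0.71]
  ],
  "angular": [
    [0,0,0],
    [0,0,0],
    [0,0,0],
    [0,0,0]
  ]
}}

```text
time: 15.88
eef_pos: [0.5317, 0.4236, 0.1315]
eef_rot: [0.001, -0.061, 0.998, 0.0]
wrist_force: [0.6, 0.4, 0.2]
grip_width: 0.0928
```

```bash
python3 pl.py p2; python3 -c "
from h import *
plan((.531,.4204,.126),187.15)"
```

```text
[-0.2225  0.8023 -0.9033  1.7464  0.7506  0.9758  0.2661] [0.5317 0.4236 0.1315]
gsl 208 X [-0.0109 -0.0053] Y [0.0129 0.0208] Z 0.1617834928345735 ((0.5340549349784851, 0.32418909668922424), (0.009011836722493172, 0.005390344653278589), 80.10502624511719)
csl 1022 X [-0.0107  0.0084] Y [0.0682 0.0902] Z 0.16449308306592825 ((0.5340231657028198, 0.3867056965827942), (0.020855531096458435, 0.02233981341123581), 6.566174507141113)
cfix 631 X [-0.0104  0.0089] Y [0.1223 0.1299] Z 0.16354075769421414 ((0.5285599231719971, 0.43349915742874146), (0.020348433405160904, 0.007859084755182266), 7.602572441101074)
dp [0.012, -0.034, 0.058] ang [0.0004, 0.0006, -0.0011]
```

View pics/p2.png

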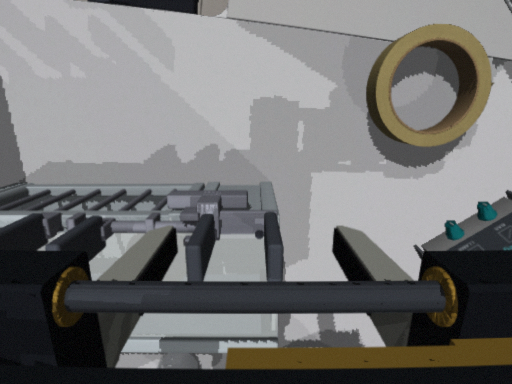

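Request:
{"name": "arm_command", "arguments": {
  "dp": [
    [0,-0.03,0.05],
    [0,-0.03,0.05],
    [0,-0.03,0.05],
    [0,-0.03,0.05],
    [0,-0.03,0.05],
    [0,-0.03,0.05],
    [0,-0.03,0.05],
    [0,-0.03,0.05]
  ],
  "angular": [
    [0,0,0],
    [0,0,0],
    [0,0,0],
    [0,0,0],
    [0,0,0],
    [0,0,0],
    [0,0,0],
    [0,0,0]
  ],
  "jaw": 255
}}

```text
time: 16.92
eef_pos: [0.5315, 0.421, 0.1248]
eef_rot: [0.0, -0.061, 0.998, 0.0]
wrist_force: [0.3, 2.9, -0.2]
grip_width: 0.0326
```

```bash
python3 pl.py p3; python3 -c "
from h import *
s=status.read_state();print(s['wrist_force'],s['grip_width'])
plan((.531,.4204,.126),187.15)"
```

```text
[-0.2217  0.8078 -0.8984  1.7545  0.7582  0.965   0.2624] [0.5315 0.421  0.1248]
gsl 701 X [-0.0106  0.0043] Y [0.0129 0.0211] Z 0.16258692015105008 ((0.5394236445426941, 0.3246643543243408), (0.015504143200814724, 0.008722635917365551), 6.457749366760254)
csl 908 X [-0.0104  0.0035] Y [0.0845 0.1039] Z 0.16479856029508994 ((0.5306676030158997, 0.4009106755256653), (0.015256967395544052, 0.021702025085687637), 11.855213165283203)
cfix 1009 X [-0.0103  0.0045] Y [0.1221 0.1427] Z 0.16411060002768071 ((0.525973379611969, 0.43992558121681213), (0.016562189906835556, 0.021726923063397408), 7.435475826263428)
[ 0.81814376  1.82134287 -0.14031759] 0.03274059076900747
dp [0.005, -0.006, -0.012] ang [0.0002, 0.0001, -0.0008]
```

View pics/p3.png

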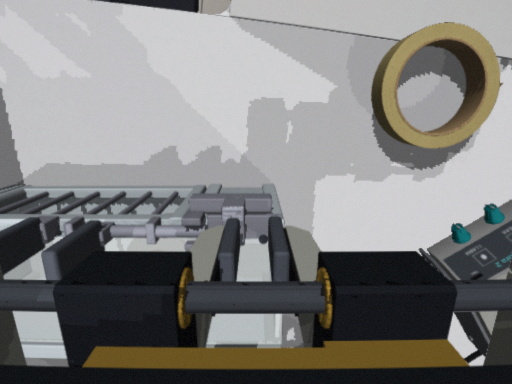

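Request:
{"name": "arm_command", "arguments": {
  "dp": [
    [0,0,0],
    [0,0,0],
    [0,0,0],
    [0,0,0],
    [0,0,-0.4],
    [0,0,-0.8]
  ],
  "angular": [
    [0,0,0],
    [0,0,0],
    [0,0,0],
    [0,0,0],
    [0,0,0],
    [0,0,0]
  ],
  "jaw": 0
}}

```text
time: 17.73
eef_pos: [0.5311, 0.4205, 0.2053]
eef_rot: [-0.001, -0.061, 0.998, -0.0]
wrist_force: [0.6, -0.2, -0.5]
grip_width: 0.0883
```

```bash
python3 pl.py p4; python3 -c "
from h import *
s=status.read_state();print(s['wrist_force'],s['grip_width'])
plan((.5461,.2974,.205),187.15)"
```

```text
[-0.1865  0.7296 -0.9608  1.6896  0.6651  1.085   0.3374] [0.5311 0.4205 0.2053]
gfix 383 X [-0.0104  0.0109] Y [-0.0291 -0.0212] Z 0.1627802564435309 ((0.5481764078140259, 0.283529669046402), (0.02147330902516842, 0.008612788282334805), 7.0275492668151855)
gsl 366 X [-0.0101  0.0099] Y [0.0128 0.0209] Z 0.1630520936991674 ((0.5425602793693542, 0.32510799169540405), (0.020725687965750694, 0.00851184781640768), 5.648396968841553)
csl 310 X [-0.0102  0.0111] Y [0.0966 0.104 ] Z 0.16482198560137523 ((0.5328735113143921, 0.4078688621520996), (0.02197926491498947, 0.00782867893576622), 8.604368209838867)
cfix 322 X [-0.0102  0.0109] Y [0.1223 0.1297] Z 0.16374345739431698 ((0.5294535160064697, 0.43330132961273193), (0.021551625803112984, 0.00744002778083086), 7.912110328674316)
[0.91578715 1.85229478 3.2690904 ] 0.09120957718353247
dp [0.014, -1.262, 0.057] ang [0.0013, 0.0013, -0.0008]
```

View pics/p4.png

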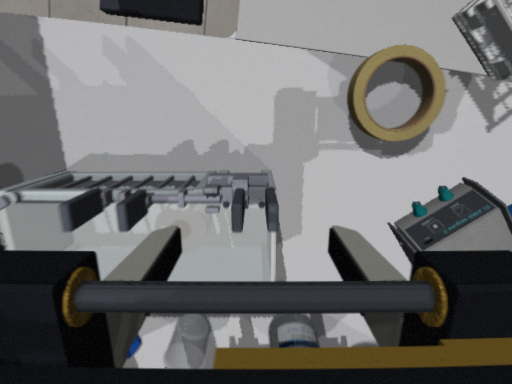

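Request:
{"name": "arm_command", "arguments": {
  "dp": [
    [0,-0.5,0],
    [0,-0.9,0]
  ],
  "angular": [
    [0,0,0],
    [0,0,0]
  ]
}}

```text
time: 18.02
eef_pos: [0.5425, 0.3299, 0.2048]
eef_rot: [0.0, -0.061, 0.998, -0.0]
wrist_force: [0.8, 0.4, 0.5]
grip_width: 0.093
```

Request:
{"name": "arm_command", "arguments": {
  "dp": [
    [0.01,-0.35,0],
    [0.01,-0.36,0.15],
    [0.01,-0.36,0.15]
  ],
  "angular": [
    [0,0,0],
    [0,0,0],
    [0,0,0]
  ]
}}

```text
time: 18.4
eef_pos: [0.5453, 0.2954, 0.1887]
eef_rot: [-0.001, -0.061, 0.998, -0.0]
wrist_force: [-0.1, 0.4, -0.6]
grip_width: 0.0929
```

```bash
python3 -c "
from h import *
s=status.read_state();print(s['wrist_force'],s['grip_width'],s['joint_positions'],s['eef_pos'])
plan((.5461,.2974,.126),187.15)"
```

```text
[-0.13557659  0.40792575 -0.62445445] 0.09294537314730283 [ 0.02673177  0.68962437 -0.98151304  1.8372769   0.68064749  0.99607462
  0.4474481 ] [0.54529672 0.29540558 0.18868605]
dp [-0.011, 0.019, 0.627] ang [-0.0001, -0.0005, -0.0008]
```

Request:
{"name": "arm_command", "arguments": {
  "dp": [
    [-0.01,0.02,0.3],
    [-0.01,0.02,0.62],
    [-0.01,0.02,0.62],
    [-0.01,0.02,0.62]
  ],
  "angular": [
    [0,0,0],
    [0,0,0],
    [0,0,0],
    [0,0,0]
  ]
}}

```text
time: 18.9
eef_pos: [0.5464, 0.2991, 0.1288]
eef_rot: [0.0, -0.062, 0.998, 0.001]
wrist_force: [0.6, -0.0, 0.7]
grip_width: 0.0929
```

```bash
python3 pl.py p5; python3 -c "
from h import *
plan((.5461,.2974,.126),187.15)"
```

```text
[-0.0169  0.7535 -0.9216  1.882   0.7651  0.9045  0.3769] [0.5464 0.2991 0.1288]
gfix 620 X [-0.0106  0.0067] Y [-0.0297 -0.0218] Z 0.16325463149692074 ((0.5463901162147522, 0.28241539001464844), (0.018733248114585876, 0.008132386021316051), 6.811158657073975)
gsl 634 X [-0.0108  0.0067] Y [0.0121 0.0201] Z 0.1632552112362036 ((0.5412396788597107, 0.32414233684539795), (0.019292887300252914, 0.00824710913002491), 7.777700901031494)
csl 137 X [-0.0106 -0.0066] Y [0.0952 0.1029] Z 0.16148627097811133 ((0.522911787033081, 0.4048070013523102), (0.003961754497140646, 0.00853472389280796), 34.87251663208008)
dp [0.008, -0.015, 0.031] ang [0.0004, 0.0004, -0.0006]
```

View pics/p5.png

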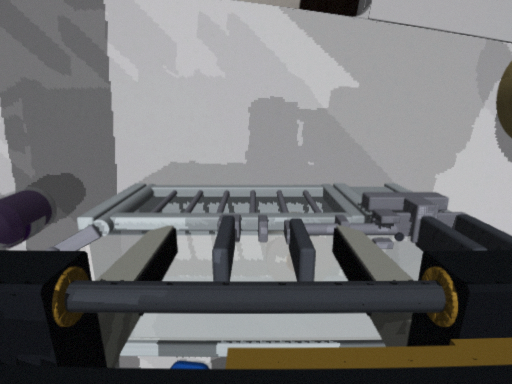

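Both handle plates lie between the fingers, at about (225,245) and (300,245). Now I'll squeeze them.

Request:
{"name": "arm_command", "arguments": {
  "dp": [
    [0,-0.02,0.03],
    [0,-0.02,0.03],
    [0,-0.02,0.03],
    [0,-0.02,0.03],
    [0,-0.02,0.03],
    [0,-0.02,0.03],
    [0,-0.02,0.03],
    [0,-0.02,0.03]
  ],
  "angular": [
    [0,0,0],
    [0,0,0],
    [0,0,0],
    [0,0,0],
    [0,0,0],
    [0,0,0],
    [0,0,0],
    [0,0,0]
  ],
  "jaw": 255
}}

```text
time: 19.95
eef_pos: [0.5467, 0.2969, 0.1251]
eef_rot: [0.0, -0.061, 0.998, 0.001]
wrist_force: [-0.7, 5.5, -0.8]
grip_width: 0.0366
```

```bash
python3 - <<'E'
from h import *
np.set_printoptions(precision=3,suppress=True)
s=status.read_state();print(s['wrist_force'],s['grip_width'],s['joint_positions'],s['eef_pos'])
# arc waypoints about the hinge, in the tool frame at start
h=np.array([.5587,.1972]); p=s['eef_pos'][:2]; q=s['eef_rot']
A=R.from_quat([q[1],q[2],q[3],q[0]]); v=np.r_[p-h,0]; print('r',np.hypot(*v[:2]),np.degrees(np.arctan2(v[1],v[0])))
for d in [5,10,15,20,25,30,40,50,60,70,80]:
    w=R.from_euler('z',d,degrees=True).apply(v); print(d,A.inv().apply(w-v)/.1,-d/180)
E
```

```text
[-0.672  5.521 -0.778] 0.03660483718552594 [-0.015  0.757 -0.918  1.887  0.77   0.897  0.375] [0.547 0.297 0.125]
r 0.10045130223797552 96.83887329603189
5 [ 0.088 -0.004 -0.   ] -0.027777777777777776
10 [ 0.174 -0.015 -0.   ] -0.05555555555555555
15 [ 0.26  -0.033 -0.   ] -0.08333333333333333
20 [ 0.344 -0.059 -0.   ] -0.1111111111111111
25 [ 0.425 -0.093 -0.   ] -0.1388888888888889
30 [ 0.503 -0.133 -0.001] -0.16666666666666666
40 [ 0.646 -0.233 -0.001] -0.2222222222222222
50 [ 0.771 -0.356 -0.001] -0.2777777777777778
60 [ 0.872 -0.499 -0.002] -0.3333333333333333
70 [ 0.946 -0.658 -0.002] -0.3888888888888889
80 [ 0.992 -0.827 -0.003] -0.4444444444444444
```

Request:
{"name": "arm_command", "arguments": {
  "dp": [
    [0.044,-0.001,0],
    [0.088,-0.004,0],
    [0.174,-0.015,0],
    [0.26,-0.033,0],
    [0.344,-0.059,0],
    [0.344,-0.059,0]
  ],
  "angular": [
    [0,0,-0.0139],
    [0,0,-0.0278],
    [0,0,-0.0556],
    [0,0,-0.0833],
    [0,0,-0.1111],
    [0,0,-0.1111]
  ]
}}

```text
time: 20.7
eef_pos: [0.5132, 0.2865, 0.125]
eef_rot: [0.0, -0.234, 0.972, 0.001]
wrist_force: [0.1, 5.6, -2.3]
grip_width: 0.0371
```

```bash
cat > arc.py <<'E'
from h import *
import sys
np.set_printoptions(precision=3,suppress=True)
s=status.read_state();print(s['wrist_force'],s['moment'],s['grip_width'],s['joint_positions'],s['eef_pos'])
h=np.array([.5587,.1972]); p=s['eef_pos'][:2]; q=s['eef_rot']; A=R.from_quat([q[1],q[2],q[3],q[0]]); v=np.r_[p-h,0]
t=A.as_matrix()[:2,1]; 
print('r',np.hypot(*v[:2]),'angle pos',np.degrees(np.arctan2(v[1],v[0]))-97.17,'tool',np.degrees(np.arctan2(t[1],t[0]))-97.17)
a=float(sys.argv[1]) # current nominal
for d in map(float,sys.argv[3:]):
    th=np.radians(97.17+d); w=np.r_[h+.1005*np.array([np.cos(th),np.sin(th)]),.1255]-s['eef_pos']
    cur=np.degrees(np.arctan2(t[1],t[0]))-97.17
    print(d,A.inv().apply(w)/.1,-(d-cur)/180)
f=optics.grab_frame('wrist'); save(f,sys.argv[2])
E
python3 arc.py 20 g1 25 30 35 40 45 50 55 60; python3 -c "
from h import *
f=optics.grab_frame('scene'); im=cv2.resize(f['img'][130:270,130:330],None,fx=3.8,fy=3.8,interpolation=2); cv2.imwrite('pics/g1s.png',im[:,:,::-1])"
```

```text
[ 0.086  5.583 -2.286] [1.589 0.051 0.157] 0.03714958818762698 [ 0.031  0.76  -1.008  1.963  0.833  0.904  0.623] [0.513 0.286 0.125]
r 0.10022116100898387 angle pos 19.827544730609446 tool 19.86746329258166
25.0 [ 0.091 -0.001 -0.005] -0.028514092818990772
30.0 [ 0.177 -0.013 -0.005] -0.05629187059676855
35.0 [ 0.263 -0.032 -0.005] -0.08406964837454632
40.0 [ 0.347 -0.059 -0.005] -0.11184742615232411
45.0 [ 0.428 -0.092 -0.005] -0.1396252039301019
50.0 [ 0.505 -0.133 -0.006] -0.16740298170787965
55.0 [ 0.579 -0.18  -0.006] -0.19518075948565744
60.0 [ 0.648 -0.234 -0.006] -0.22295853726343523
```

View pics/g1.png

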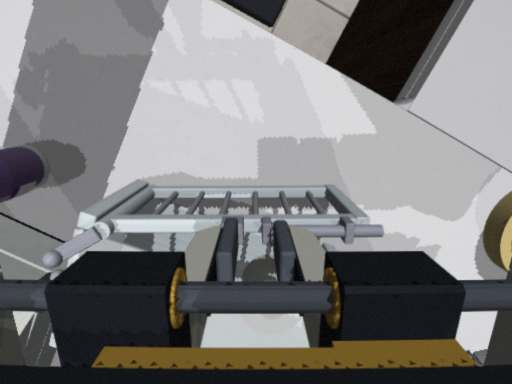

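View pics/g1s.png

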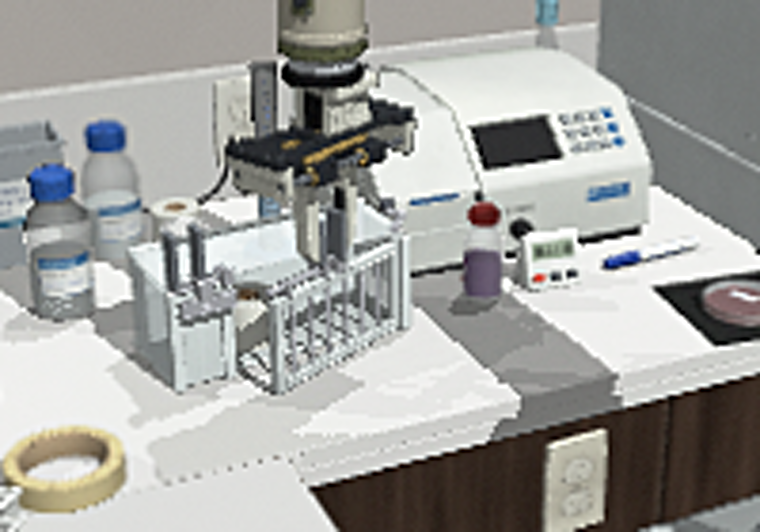

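Request:
{"name": "arm_command", "arguments": {
  "dp": [
    [0.06,0,0],
    [0.12,-0.005,0],
    [0.177,-0.013,0],
    [0.235,-0.025,0],
    [0.291,-0.04,0],
    [0.347,-0.059,0],
    [0.347,-0.059,0]
  ],
  "angular": [
    [0,0,-0.0185],
    [0,0,-0.037],
    [0,0,-0.056],
    [0,0,-0.0745],
    [0,0,-0.093],
    [0,0,-0.1115],
    [0,0,-0.1115]
  ]
}}

```text
time: 21.68
eef_pos: [0.485, 0.2651, 0.125]
eef_rot: [0.0, -0.399, 0.917, 0.001]
wrist_force: [-0.6, 5.0, 0.8]
grip_width: 0.0367
```

```bash
python3 arc.py 40 g2 45 50 55 60 65
```

```text
[-0.633  5.025  0.831] [1.361 0.291 0.492] 0.03673607952379094 [ 0.095  0.768 -1.098  2.038  0.891  0.918  0.89 ] [0.485 0.265 0.125]
r 0.10014578989853086 angle pos 40.17622438830482 tool 39.84300393103173
45.0 [ 0.085 -0.001 -0.005] -0.028649978160934828
50.0 [ 0.171 -0.012 -0.006] -0.056427755938712604
55.0 [ 0.257 -0.031 -0.006] -0.08420553371649038
60.0 [ 0.34  -0.058 -0.006] -0.11198331149426816
65.0 [ 0.421 -0.092 -0.006] -0.13976108927204595
```

View pics/g2.png

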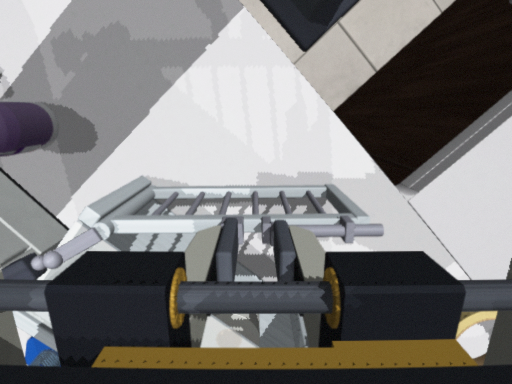

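Request:
{"name": "arm_command", "arguments": {
  "dp": [
    [0.06,0,0],
    [0.118,-0.005,0],
    [0.173,-0.013,0],
    [0.23,-0.025,0],
    [0.285,-0.04,0],
    [0.34,-0.058,0],
    [0.34,-0.058,0]
  ],
  "angular": [
    [0,0,-0.0185],
    [0,0,-0.037],
    [0,0,-0.056],
    [0,0,-0.0745],
    [0,0,-0.093],
    [0,0,-0.112],
    [0,0,-0.112]
  ]
}}

```text
time: 22.6
eef_pos: [0.4665, 0.2358, 0.125]
eef_rot: [0.0, -0.553, 0.833, 0.0]
wrist_force: [-0.9, 3.6, 2.1]
grip_width: 0.0368
```

```bash
python3 arc.py 60 g3 65 70 75 80 82
```

```text
[-0.859  3.622  2.108] [1.144 0.424 0.148] 0.03675585728419364 [ 0.175  0.784 -1.184  2.102  0.942  0.942  1.188] [0.466 0.236 0.125]
r 0.09997360326000615 angle pos 60.08755638554642 tool 59.940497465467004
65.0 [ 0.086  0.001 -0.006] -0.0281083474140722
70.0 [ 0.173 -0.01  -0.006] -0.055886125191849975
75.0 [ 0.259 -0.029 -0.006] -0.08366390296962775
80.0 [ 0.342 -0.056 -0.006] -0.11144168074740553
82.0 [ 0.375 -0.068 -0.006] -0.12255279185851664
```

View pics/g3.png

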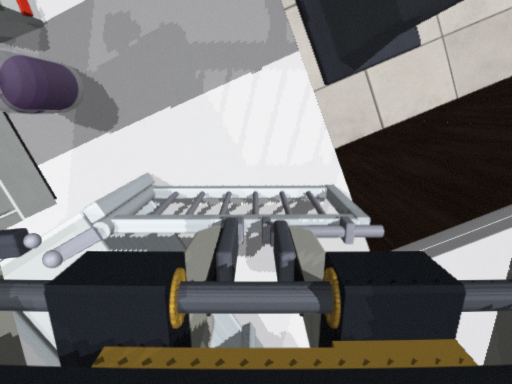

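Request:
{"name": "arm_command", "arguments": {
  "dp": [
    [0.06,0,0],
    [0.12,-0.004,0],
    [0.173,-0.01,0],
    [0.23,-0.022,0],
    [0.287,-0.038,0],
    [0.342,-0.056,0],
    [0.36,-0.062,0],
    [0.36,-0.062,0]
  ],
  "angular": [
    [0,0,-0.0185],
    [0,0,-0.037],
    [0,0,-0.056],
    [0,0,-0.0745],
    [0,0,-0.093],
    [0,0,-0.1115],
    [0,0,-0.117],
    [0,0,-0.117]
  ]
}}

```text
time: 23.65
eef_pos: [0.4587, 0.2001, 0.1249]
eef_rot: [0.0, -0.696, 0.718, -0.0]
wrist_force: [3.4, 2.5, 2.5]
grip_width: 0.0372
```

```bash
python3 arc.py 81 g4 82; python3 - <<'E'
from h import *
f=optics.grab_frame('top'); im=cv2.resize(f['img'][120:250,110:380],None,fx=2.9,fy=2.9,interpolation=2); cv2.imwrite('pics/g4t.png',im[:,:,::-1])
g=optics.grab_frame('scene'); im=cv2.resize(g['img'][130:270,130:350],None,fx=3.5,fy=3.5,interpolation=2); cv2.imwrite('pics/g4s.png',im[:,:,::-1])
w=optics.grab_frame('wrist'); C=cloud(w)
# catch plate still in
cx=np.array([.9922,.1248]);cy=np.array([-.1248,.9922]);m=np.array([.53845,.3584])
for n,q in (('top',f),('scene',g)):
    C=cloud(q); D=C[:,:2]-m; Y=D@cy+.0505; X=D@cx
    k=(C[:,2]>.158)&(C[:,2]<.172)&(abs(X)<.02)&(Y>.06)&(Y<.14); print(n,np.round(np.sort(Y[k])[::4],3))
    k=(C[:,2]>.008)&(C[:,2]<.025)&(abs(C[:,0]-.45)<.06)&(abs(C[:,1]+.165)<.06); print(cv2.minEnclosingCircle(C[k,:2].astype(np.float32)) if k.sum()>5 else 0)
E
```

```text
[3.42  2.508 2.507] [ 0.782 -0.228  0.079] 0.03720816504681332 [ 0.26   0.791 -1.236  2.149  0.97   0.952  1.556] [0.459 0.2   0.125]
r 0.10000105729435695 angle pos 81.18526983167145 tool 80.98630962464155
82.0 [ 0.014  0.005 -0.006] -0.005631613196435836
top [0.096 0.097 0.099 0.1   0.103 0.122 0.123 0.125 0.126 0.129]
((0.44691309332847595, -0.16370698809623718), 0.04973163455724716)
scene [0.1   0.103 0.106 0.107 0.129 0.131 0.133]
((0.44490569829940796, -0.16489361226558685), 0.04867321997880936)
```

View pics/g4t.png

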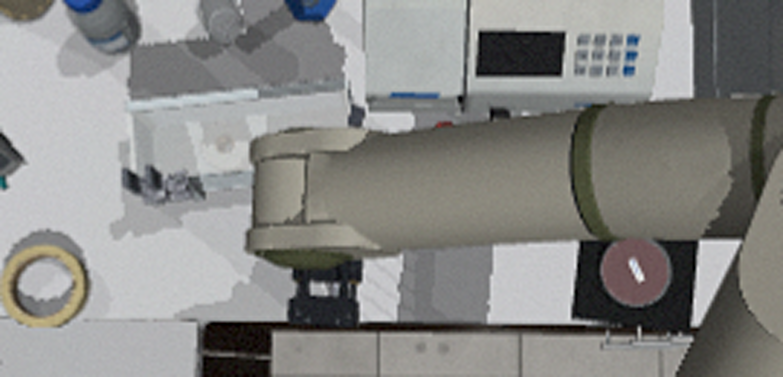

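View pics/g4s.png

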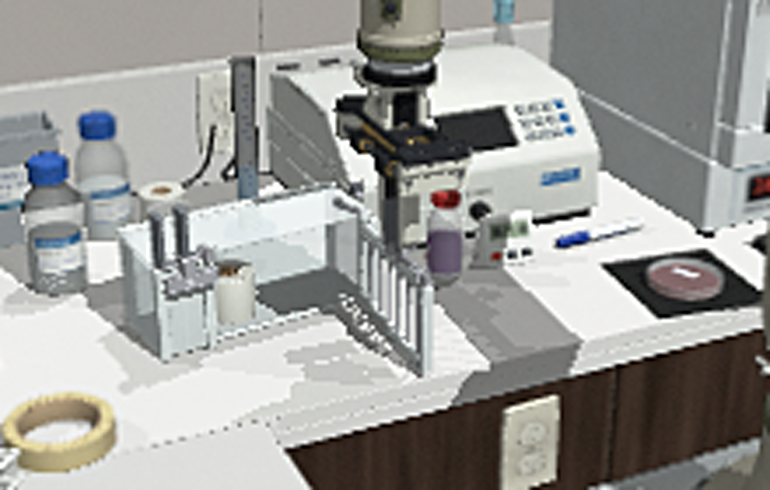

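View pics/g4.png

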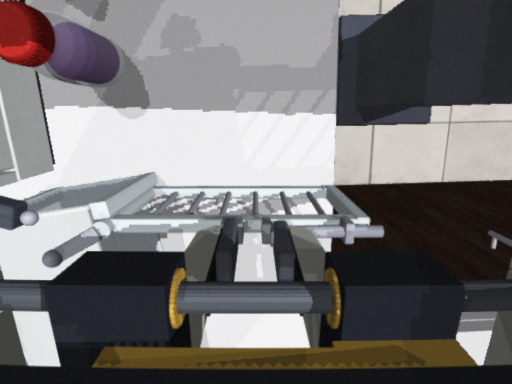

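```bash
python3 -c "
from h import *
print(ticket.finish_job())"
```

```text
the job is handed in; nothing more can be done
None
```

The job is done and handed in at about 24 s of the 69 s allowed. The red dish is on the mat, the side catch is squeezed in, and I'm holding the gate wide open by its squeezed handle.

- **Dish:** I slid it across the bench between the half-open fingers, without lifting it. Its centre is about 12 mm from the mat's middle, and it has about 30 mm of room on each side, so it lies wholly on the mat.
- **Side catch:** I squeezed it right in, and it stayed in after I let go. The sliding plate measured 14 mm of travel, and its position looked the same at the end.
- **Gate:** I squeezed the handle fully and kept it squeezed while swinging the gate past its click. From the gripper's position the gate stands at about 81° (1.41 rad). The finger opening is 37 mm, against 38 mm over the squeezed plates.
- **Forces and other items:** Wrist forces stayed within about 6 N in every reading I took. Apart from the dish and the cage's own parts, I saw nothing disturbed on the bench.

In the last pictures the arm partly hid the bottle, timer and marker from above, and the calculator too. The scene camera showed the bottle, timer and marker in place, but I did not check the calculator again at the end. No check failed or disagreed.

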